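Close the stoneware jars with the lids piled on the board

ROBOT

A 6-joint arm with a two-finger parallel gripper is mounted at the origin on a cart in front of the work surface, level with it; the furniture and walls round the work are solid. World frame = base frame: x ahead of the robot, y to its left, z up, the work surface at z = 0. Lengths are in mm, angles in rad, forces in N, time in s.
With the tool pointing down it reaches from about 275 to 750 mm from the base axis. Payload 10.2 kg.
Tool frame: the origin (TCP) lies on the mounting face of the last link; the fingertips stand 173 mm ahead of it and the grasp point (between the pads) lies 155 mm ahead of it; z points along the fingers, y is the line along which they close (so a half turn about z gives the same grasp; the last joint's range is limited). The gripper opens to 85 mm and grips with 20 to 120 N. Pads are 22 mm wide; open, the fingers measure 114 mm over their backs; the gripper's body (76 mm by 85 mm) begins 54 mm behind the grasp point. The pads swing forward as they close: fully open they stand 13 mm farther back than shut.
Start: joints at [-1.556, 0.313, 1.498, -0, 1.331, -0.223], TCP at [123.658, -510.236, 404.694] pointing down, gripper open.
Joint ranges: [-2.94, 2.94], [-0.97, 2.17], [0.19, 2.56], [-1.23, 4.37], [0.02, 3.11], [-2.88, 2.88]. Speed limits (rad/s): [2.39, 2.39, 3.01, 3.14, 3.14, 3.14].

INTERFACE

Orientations are given as a unit quaternion [w, x, y, z].
In Python, from cell import r, eyes, sign_off gives the robot as it stands. The module is installed in compiled form; this text tells all that it offers.
- The arm moves only by the shell command python3 -m creep 'ROWS' [FORCE]. ROWS is JSON, a list of rows, each a list of 7 numbers: the shift along the tool's x, y, z in units of 30 mm (1.0 is 30 mm), then the turn, a rotation vector about the tool's x, y, z in units of 6 degrees (1.0 is 6 degrees), then the finger opening in mm, from 0 to 85.4. In form: [[tx, ty, tz, rx, ry, rz, grip], ...]. A call has 1 to 20 rows; each row is the pose to reach, as a shift and turn from the pose commanded when the call began, along the tool's axes at that moment; what a row does not reach only later rows make up. A row lasts 1/12 s, in which the tool goes at most 41.7 mm and 7.16 degrees, less where a joint would pass 70% of its speed; a pose out of reach is approached as far as the arm can. A call with a gripper value outside its range is refused whole. The fingers move at their own pace and stop on an object; FORCE is the grip in N (left out, the last holds). Time passes only in rows, so rows that repeat a pose let the fingers close. It gives the time, the measured TCP pose, the force, the opening and the grip force at its end, in the units of the state.
- r.read_state(): the state, without advancing time (a new reading comes with each control period).
- eyes.camera(name): name is "scene" or "top" or "wrist"; returns the picture (480x640x3 uint8, blue, green, red); there is no depth.
- eyes.camera_params(name): a dict with "fx", "fy", "cx", "cy" (pixels), "camera_from_world" (4x4, takes a point from world to camera coordinates). Camera axes: x right, y up, looking along -z (the intrinsics and any distortion apply to the point x, -y, -z); pixel columns grow to the right and rows downward; lengths in mm; the calibration is good to about 2 mm. A picture is of the moment at which its call begins: read the wrist's pose just before it. camera_params takes no time and is no camera call; for the wrist camera it gives the pose at the moment of the call.
- sign_off(): hands the job in; it is judged then, once.
The state is a dict: "time_s": time; "joints": joint angles; "qvel": joint speeds; "joint_torque": joint torques, N m; "position": TCP position; "tcp_rot": TCP orientation; "ft_force": force on the tool from outside, world axes, zero at the start; "moment": the same for the moment, N m; "opening": finger opening in mm; "gripper_force": force on a finger pad.
Only numpy, scipy, OpenCV 4.12 (cv2) and the standard library are available. Lean on these libraries where they do the work, as an engineer would, in place of code of your own. Each camera call takes 0.05 s, during which the arm holds its last target. There are 200 camera calls.

TASK

The washed lids of the four stoneware jars are piled on the chopping board. Take the pile apart and close every jar with the lid of its own glaze and size, cork fully down in the mouth and cap resting level on the rim. Lids and jars are breakable: lower each lid into place, never drop one or knock it off the pile, leave the jars standing about where they are, and do not shift the mug or the salt pot.

Things in the scene. Friction and masses are not known exactly. Their poses are not given: they have to be found in the camera images.
- lid_white: oat-white stoneware lid, loose, about 130 g: round flat cap 68 mm across, 18 mm thick, over a tapered cork plug 14 mm long, 38 mm across at its foot, 48 mm at the cap. Origin: centre of the cork's foot, z up; the cap spans z = 14 to 32 mm. At the start lowest in the pile, on the chopping board (22 mm thick; a lemon and garlic to 58 mm tall lie at its far end).
- lid_blue: slate-blue stoneware lid, loose, about 100 g: round flat cap 60 mm across, 18 mm thick, over a tapered cork plug 14 mm long, 30 mm across at its foot, 40 mm at the cap. Origin: centre of the cork's foot, z up; the cap spans z = 14 to 32 mm. At the start in the pile, on the oat-white lid, up to 3 mm off its middle.
- lid_red: brick-red stoneware lid, loose, about 80 g: round flat cap 52 mm across, 18 mm thick, over a tapered cork plug 14 mm long, 22 mm across at its foot, 32 mm at the cap. Origin: centre of the cork's foot, z up; the cap spans z = 14 to 32 mm. At the start in the pile, on the slate-blue lid, up to 3 mm off its middle.
- lid_green: sage-green stoneware lid, loose, about 60 g: round flat cap 44 mm across, 18 mm thick, over a tapered cork plug 14 mm long, 14 mm across at its foot, 24 mm at the cap. Origin: centre of the cork's foot, z up; the cap spans z = 14 to 32 mm. At the start top of the pile, on the brick-red lid, up to 3 mm off its middle. (A wall cupboard hangs 0.52 m up over x > 0.59, y < -0.06).
- jar_white: oat-white stoneware jar, open, loose and upright, 100 mm tall: belly 72 mm across, straight neck 60 mm across outside over the top 16 mm, round mouth 52 mm across inside. The oat-white lid fits it: the cork enters the mouth with 2 mm to spare all round, the cap rests on the rim and overhangs the neck by 4 mm; the lid's origin is then 86 mm above the jar's. Origin: centre of the underside, z up.
- jar_blue: slate-blue stoneware jar, open, loose and upright, 90 mm tall: belly 64 mm across, straight neck 52 mm across outside over the top 16 mm, round mouth 44 mm across inside. The slate-blue lid fits it: the cork enters the mouth with 2 mm to spare all round, the cap rests on the rim and overhangs the neck by 4 mm; the lid's origin is then 76 mm above the jar's. Origin: centre of the underside, z up.
- jar_red: brick-red stoneware jar, open, loose and upright, 80 mm tall: belly 56 mm across, straight neck 44 mm across outside over the top 16 mm, round mouth 36 mm across inside. The brick-red lid fits it: the cork enters the mouth with 2 mm to spare all round, the cap rests on the rim and overhangs the neck by 4 mm; the lid's origin is then 66 mm above the jar's. Origin: centre of the underside, z up.
- jar_green: sage-green stoneware jar, open, loose and upright, 70 mm tall: belly 48 mm across, straight neck 36 mm across outside over the top 16 mm, round mouth 28 mm across inside. The sage-green lid fits it: the cork enters the mouth with 2 mm to spare all round, the cap rests on the rim and overhangs the neck by 4 mm; the lid's origin is then 56 mm above the jar's. Origin: centre of the underside, z up.
- mug: small cream mug with a handle, 59 x 83 x 55 mm tall, standing to the left of the jars; not part of the job. Origin: centre of the underside, z up.
- salt_pot: small cream salt pot with red bands and a pointed lid, 68 mm across, 72 mm tall, standing to the right of the board; not part of the job. Origin: centre of the underside, z up.
There are look-alikes about, which are no part of the job. Leave any orange or purple look-alike of the lid_red alone.

How it is judged (in metres and radians):
At the end, for the whole second after the job is handed in: Every jar stands upright on the worktop with its own lid on: lid centred on its jar within 8 mm, seated to within 4 mm of its resting height on the rim, level within about 6 degrees; all at rest and released (horizontal distance between lid_white and jar_white below 0.008 m and z of lid_white in the frame of jar_white between 0.082 and 0.09 m and angle between each of lid_white, lid_blue, lid_red, lid_green's own z axis and vertical below 0.1 rad and angle between each of jar_white, jar_blue, jar_red, jar_green's own z axis and vertical below 0.05 rad and height (world z) of each of jar_white, jar_blue, jar_red, jar_green below 0.01 m and linear speed of each of lid_white, jar_white, lid_blue, jar_blue, lid_red, jar_red, lid_green, jar_green below 0.02 m/s and horizontal distance between lid_blue and jar_blue below 0.008 m and z of lid_blue in the frame of jar_blue between 0.072 and 0.08 m and horizontal distance between lid_red and jar_red below 0.008 m and z of lid_red in the frame of jar_red between 0.062 and 0.07 m and horizontal distance between lid_green and jar_green below 0.008 m and z of lid_green in the frame of jar_green between 0.052 and 0.06 m); the robot touches nothing.
It fails at once if a lid is dropped or knocked down (it moves faster than 0.6 m/s, a free fall of 2 cm, while no finger touches it) ((contact force between the fingers and lid_white below 0.05 N and linear speed of lid_white above 0.6 m/s) or (contact force between the fingers and lid_blue below 0.05 N and linear speed of lid_blue above 0.6 m/s) or (contact force between the fingers and lid_red below 0.05 N and linear speed of lid_red above 0.6 m/s) or (contact force between the fingers and lid_green below 0.05 N and linear speed of lid_green above 0.6 m/s)).
It fails at once if a jar is pushed more than 4 cm from where it stood or tipped by more than 20 degrees (distance of any of jar_white, jar_blue, jar_red, jar_green from where it was at the start of the episode above 0.04 m or angle between any of jar_white, jar_blue, jar_red, jar_green's own z axis and vertical above 0.35 rad).
It fails at once if the mug or the salt pot is pushed more than 2 cm from where it stood (distance of any of mug, salt_pot from where it was at the start of the episode above 0.02 m).
It also fails if it takes over 118 s, if anything falls off the work surface, if the arm or the gripper's body presses on something with over 40 N, if the wrist force passes 120 N, or if a joint passes its speed limit or range.

## Working session

There is one attempt and no reset: what is moved stays moved. The work goes in short steps, Python scripts to look and compute and a shell command to move; the robot and the scene stay as the last step left them, time stands still between calls to the robot, and variables do not carry over. Pictures are saved under pics/ and viewed, at most 18 in all, crops included, and the job is handed in when it is done.

```bash
mkdir -p pics
cat > h.py <<'E'
import numpy as np, cv2
from cell import r, eyes
def shot(n,name):
    im=eyes.camera(n); cv2.imwrite(f'pics/{name}.png',im); return im
def proj(P,p):
    M=np.array(P["camera_from_world"]); c=M@np.append(p,1.)
    return P["cx"]+P["fx"]*c[0]/-c[2], P["cy"]+P["fy"]*(-c[1])/-c[2]
def ray(P,u,v):
    M=np.array(P["camera_from_world"]); R=M[:3,:3]
    d=R.T@np.array([(u-P["cx"])/P["fx"],-(v-P["cy"])/P["fy"],-1.]); o=-R.T@M[:3,3]
    return o,d
def onz(P,u,v,z):
    o,d=ray(P,u,v); return o+d*(z-o[2])/d[2]
E
python3 - <<'E'
from h import *
s=r.read_state(); print(s)
for n in("scene","top"):
    shot(n,n+"0"); P=eyes.camera_params(n); print(n,P)
E
```

```text
{'time_s': 0.0, 'joints': array([-1.55639127e+00,  3.13451365e-01,  1.49848651e+00, -2.01956589e-05,
        1.33099163e+00, -2.23358106e-01]), 'qvel': array([ 0.0002306 , -0.00071016, -0.00235443, -0.00105628,  0.00118338,
       -0.00093128]), 'joint_torque': array([-6.69110386e-05, -4.12263429e+01, -2.59743762e+01, -1.75970158e-04,
        4.19179763e-03, -2.14295414e-05]), 'position': array([ 123.66013146, -510.17930023,  404.11561934]), 'tcp_rot': array([-6.65800453e-04,  9.92941396e-01,  1.18604119e-01,  5.99536814e-05]), 'ft_force': array([-0.94236349,  0.50314451,  0.60904549]), 'moment': array([-0.01362745,  0.01786041,  0.03057552]), 'gripper_force': 0.0, 'opening': 85.18697481678355}
scene {'fx': 503.90446893311486, 'fy': 503.90446893311486, 'cx': 327.14707130141056, 'cy': 243.9242897386674, 'camera_from_world': array([[-7.43801770e-01, -6.68399719e-01,  8.62005001e-04,
         3.78175100e+02],
       [ 5.27038037e-01, -5.85698956e-01,  6.15782137e-01,
        -2.98635255e+02],
       [-4.11083732e-01,  4.58474153e-01,  7.87915996e-01,
        -9.43672312e+02],
       [ 0.00000000e+00,  0.00000000e+00,  0.00000000e+00,
         1.00000000e+00]])}
top {'fx': 433.75343615539543, 'fy': 433.75343615539543, 'cx': 324.63624866311903, 'cy': 236.6632731114823, 'camera_from_world': array([[-2.99607853e-03, -9.99216572e-01, -3.94622112e-02,
         6.31025205e+01],
       [ 9.99471823e-01, -4.26914281e-03,  3.22156852e-02,
        -4.97688522e+02],
       [-3.23589163e-02, -3.93448474e-02,  9.98701599e-01,
        -1.04529192e+03],
       [ 0.00000000e+00,  0.00000000e+00,  0.00000000e+00,
         1.00000000e+00]])}
```

View pics/scene0.png

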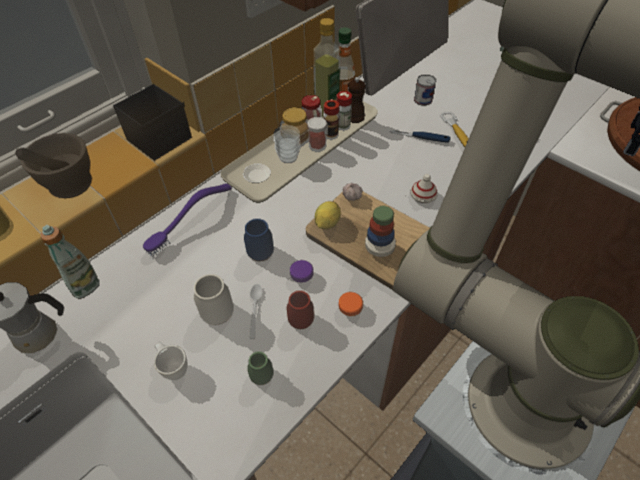

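View pics/top0.png

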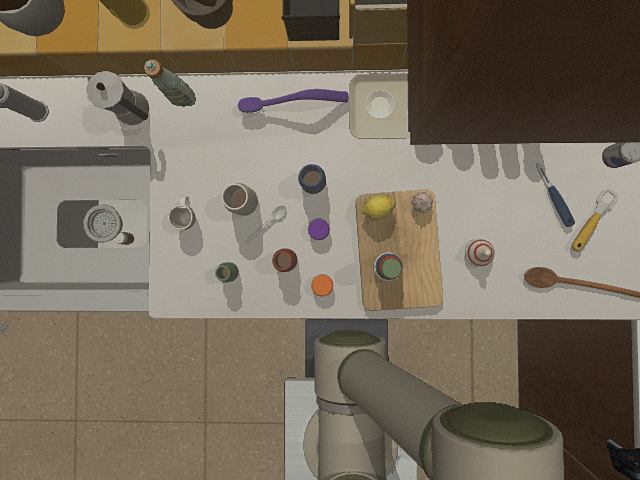

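The pile is at scene (381,230) and top (388,266). In the top view the jars are white (239,199), blue (312,178), red (285,260) and green (227,271). The lid look-alikes are the purple cap (319,229) and the orange cap (322,285); both lie loose on the worktop, so I'll leave them. The mug is at (181,216) and the salt pot at (480,253).

Run:
```python
from h import *
im=cv2.imread('pics/top0.png'); P=eyes.camera_params('top'); S=eyes.camera_params('scene')
big=im[150:300,150:450]; cv2.imwrite('pics/topcrop.png',cv2.resize(big,None,fx=2.6,fy=2.6,interpolation=cv2.INTER_CUBIC))
# rough rims by clicked pixels
for n,(u,v),z in [('white',(239,197),100),('blue',(312,178),90),('red',(285,259),80),('green',(227,271),70),('pile',(390,267),150),('mug',(181,216),55),('salt',(481,253),72),('purple',(319,229),18),('orange',(322,285),18)]:
    p=onz(P,u,v,z); print(n,p.round(1),'scene',np.round(proj(S,p)))
W=eyes.camera_params('wrist'); M=np.array(W['camera_from_world']);print({k:W[k] for k in('fx','cx','cy')}, 'cam pos',-M[:3,:3].T@M[:3,3],M[:3,:3].round(3))
```

```text
white [584.9 249.9 100. ] scene [213. 282.]
blue [627.9  86.3  90. ] scene [260. 227.]
red [445.2 148.8  80. ] scene [301. 295.]
green [417.7 284.4  70. ] scene [261. 353.]
pile [429.4 -80.7 150. ] scene [382. 211.]
mug [546.7 398.6  55. ] scene [169. 356.]
salt [ 457.6 -293.4   72. ] scene [425. 178.]
purple [516.2  74.5  18. ] scene [302. 271.]
orange [381.4  67.6  18. ] scene [351. 304.]
{'fx': 372.9611910517671, 'cx': 323.75654937241603, 'cy': 240.50687259022658} cam pos [ 196.14507291 -492.60994387  374.26282252] [[ 0.236 -0.972 -0.001]
 [ 0.929  0.226 -0.293]
 [ 0.285  0.068  0.956]]
```

View pics/topcrop.png

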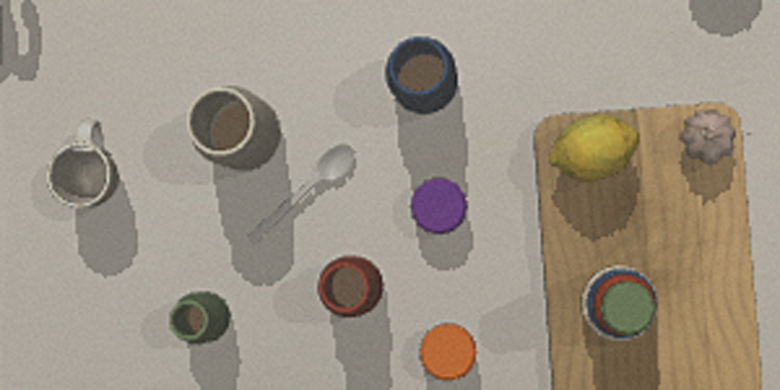

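The crop puts the rim centres at about top px white (235,197), blue (312,177), red (284,259) and green (223,273). The green cap on the pile is at (391.5,268). All heights and reaches are plausible. Next I'll go over the jars for one close wrist view.

```bash
python3 -m creep '[[18.3,-19.6,0,0,0,2.27,85],[18.3,-19.6,0,0,0,2.27,85],[18.3,-19.6,0,0,0,2.27,85],[18.3,-19.6,0,0,0,2.27,85],[18.3,-19.6,0,0,0,2.27,85],[18.3,-19.6,0,0,0,2.27,85],[18.3,-19.6,0,0,0,2.27,85],[18.3,-19.6,0,0,0,2.27,85],[18.3,-19.6,0,0,0,2.27,85],[18.3,-19.6,0,0,0,2.27,85],[18.3,-19.6,0,0,0,2.27,85],[18.3,-19.6,0,0,0,2.27,85],[18.3,-19.6,0,0,0,2.27,85],[18.3,-19.6,0,0,0,2.27,85],[18.3,-19.6,0,0,0,2.27,85],[18.3,-19.6,0,0,0,2.27,85],[18.3,-19.6,0,0,0,2.27,85],[18.3,-19.6,0,0,0,2.27,85],[18.3,-19.6,0,0,0,2.27,85],[18.3,-19.6,0,0,0,2.27,85]]' 60
```

```text
time_s: 1.77
position: [519.8, 194.6, 403.7]
tcp_rot: [-0.0, 1.0, 0.002, -0.0]
ft_force: [1.2, -0.6, 0.5]
opening: 85.3
gripper_force: 0.0
```

Run:
```python
from h import *
P=eyes.camera_params('wrist'); im=shot('wrist','w1'); np.save('w1.npy',P,allow_pickle=True)
T=eyes.camera_params('top')
for n,(u,v),z in [('white',(235.4,196.9),100),('blue',(311.9,176.9),90),('red',(283.8,259.2),80),('green',(222.7,272.7),70),('pile',(391.5,268.1),150)]:
    p=onz(T,u,v,z); print(n,p.round(1),'w1',np.round(proj(P,p)))
```

```text
white [585.2 258.1 100. ] w1 [235. 139.]
blue [630.4  86.5  90. ] w1 [479.  72.]
red [444.8 151.5  80. ] w1 [373. 306.]
green [413.8 294.4  70. ] w1 [215. 331.]
pile [427.1 -83.8 150. ] w1 [718. 375.]
```

View pics/w1.png

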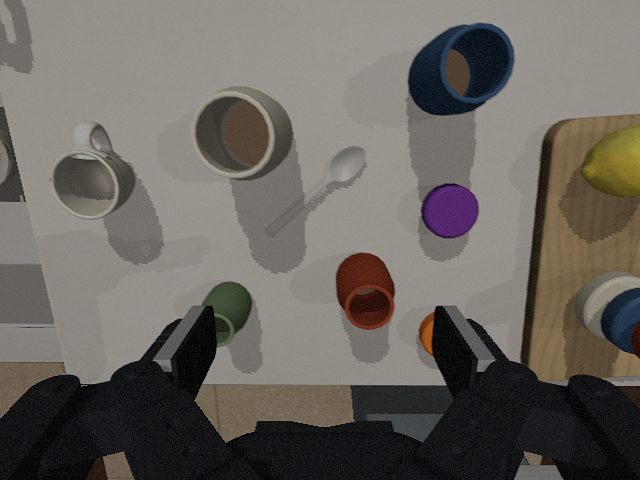

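Wrist view rim centres are white (234.5,133), blue (478,63) and red (368.5,307). Green, at about (217,327), is half hidden by a finger. I'll check these against the other two views.

Run:
```python
from h import *
P=np.load('w1.npy',allow_pickle=True).item()
for n,(u,v),z in [('white',(234.5,133),100),('blue',(478,63),90),('red',(368.5,307),80),('green',(217,327),70)]:
    print(n,onz(P,u,v,z).round(1))
S=eyes.camera_params('scene'); im=cv2.imread('pics/scene0.png')
a=cv2.resize(im[230:400,180:330],None,fx=4,fy=3.5,interpolation=cv2.INTER_CUBIC)
b=cv2.resize(cv2.imread('pics/top0.png')[165:295,205:335],None,fx=4.5,fy=4.5,interpolation=cv2.INTER_CUBIC)
a=cv2.resize(im[215:385,185:325],None,fx=3.5,fy=3.5,interpolation=cv2.INTER_CUBIC)  # scene x3.5 from (185,215)
b=cv2.resize(cv2.imread('pics/top0.png')[165:295,210:295+40],None,fx=2.4,fy=2.4,interpolation=cv2.INTER_CUBIC)
H=max(a.shape[0],b.shape[0]); c=np.zeros((H,a.shape[1]+b.shape[1],3),np.uint8); c[:a.shape[0],:a.shape[1]]=a; c[:b.shape[0],a.shape[1]:]=b
print(a.shape,c.shape); cv2.imwrite('pics/two.png',c)
```

```text
white [589.3 258.1 100. ]
blue [636.4  88.2  90. ]
red [443.6 155.6  80. ]
green [417.6 292.5  70. ]
(595, 490, 3) (595, 790, 3)
```

View pics/two.png

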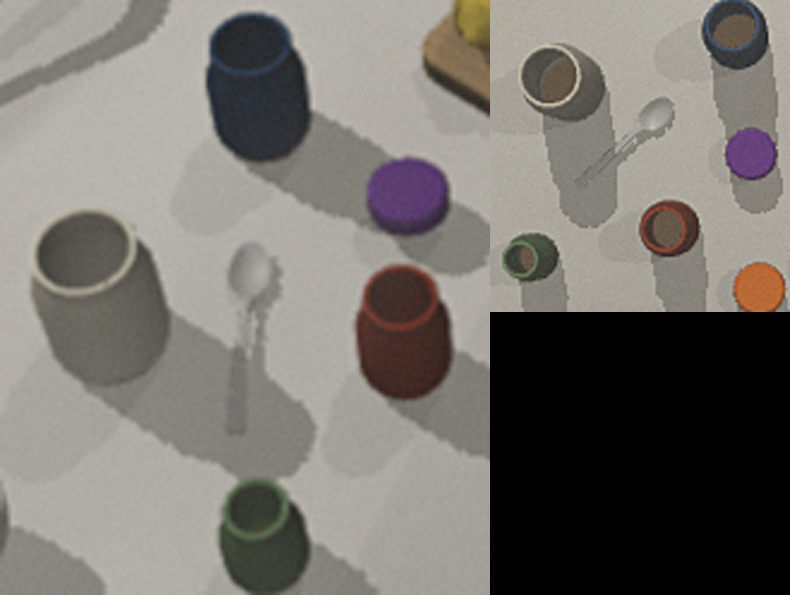

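In the crops, the scene rim centres are white (209.1,287.3), blue (256.4,227.3), red (299.6,299.9) and green (257.9,360.1). The top rim centres are white (235,197.1), blue (312.1,177.9), red (284.6,260) and green (222.5,272.1).

Run:
```python
from h import *
T=eyes.camera_params('top');S=eyes.camera_params('scene')
for n,z,s,t in [('white',100,(209.1,287.3),(235,197.1)),('blue',90,(256.4,227.3),(312.1,177.9)),('red',80,(299.6,299.9),(284.6,260)),('green',70,(257.9,360.1),(222.5,272.1))]:
    A=0;b=0
    for C,p in((T,t),(S,s)):
        o,d=ray(C,*p); d/=np.linalg.norm(d); Q=np.eye(3)-np.outer(d,d); A=A+Q;b=b+Q@o
    print(n,'scene',onz(S,*s,z).round(1),'top',onz(T,*t,z).round(1),'tri',np.linalg.solve(A,b).round(1))
```

```text
white scene [581.7 263.2 100. ] top [584.8 259.  100. ] tri [585.9 261.   93.1]
blue scene [631.8  91.9  90. ] top [628.1  86.   90. ] tri [631.1  88.5  87.1]
red scene [439.7 157.5  80. ] top [443.  149.7  80. ] tri [443.7 152.1  69. ]
green scene [411.8 297.1  70. ] top [415.2 294.9  70. ] tri [414.5 296.   64.6]
```

Jar rims now agree to within about 4 mm. Next is over the pile.

```bash
python3 -m creep '[[-3.1,9.3,0,0,0,0,85],[-3.1,9.3,0,0,0,0,85],[-3.1,9.3,0,0,0,0,85],[-3.1,9.3,0,0,0,0,85],[-3.1,9.3,0,0,0,0,85],[-3.1,9.3,0,0,0,0,85],[-3.1,9.3,0,0,0,0,85],[-3.1,9.3,0,0,0,0,85],[-3.1,9.3,0,0,0,0,85],[-3.1,9.3,0,0,0,0,85]]'
python3 - <<'E'
from h import *
P=eyes.camera_params('wrist'); im=shot('wrist','w2'); np.save('w2.npy',P,allow_pickle=True)
hsv=cv2.cvtColor(im,cv2.COLOR_BGR2HSV)
for n,lo,hi,z in [('green',(35,40,30),(85,255,255),150),('blue',(100,90,30),(120,255,255),86),('red',(0,150,30),(8,255,255),118)]:
    m=cv2.inRange(hsv,lo,hi); cs,_=cv2.findContours(m,cv2.RETR_EXTERNAL,cv2.CHAIN_APPROX_NONE)
    for c in sorted(cs,key=cv2.contourArea)[-2:]:
        (u,v),rad=cv2.minEnclosingCircle(c); print(n,(round(u),round(v)),rad,onz(P,u,v,z).round(1))
E
```

```text
time_s: 2.65
position: [425.6, -88.4, 404.6]
tcp_rot: [-0.0, 1.0, -0.0, -0.0]
ft_force: [0.7, 0.9, 0.1]
opening: 84.8
gripper_force: 0.0
green (521, 184) 9.999999747378752e-05 [ 466.7 -207.   150. ]
green (319, 242) 34.14738464355469 [430.2 -85.1 150. ]
blue (132, 364) 9.999999747378752e-05 [295.1  84.8  86. ]
blue (323, 216) 36.554752349853516 [431.8 -87.3  86. ]
red (321, 226) 35.25044250488281 [431.9 -86.2 118. ]
red (50, 196) 52.978187561035156 [453.8 101.8 118. ]
```

View pics/w2.png

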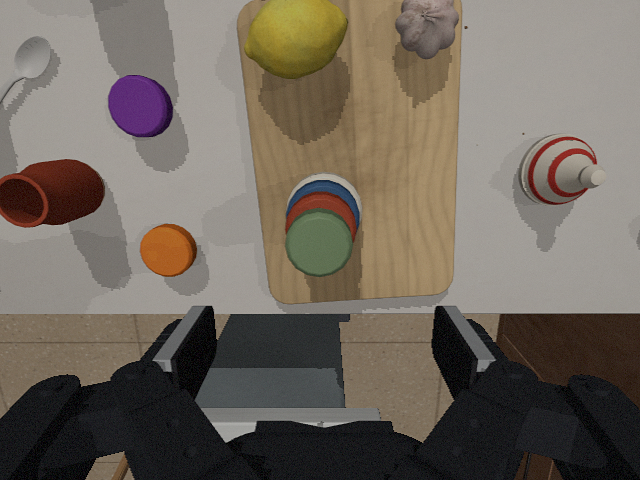

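The pile shows the green cap on top at (319,243), with the red, blue and white edges behind it. That gives a pile axis of about (430,-85). Descending to grasp the green lid.

```bash
python3 -m creep '[[0.15,-0.11,2,0,0,0,70],[0.15,-0.11,3,0,0,0,60],[0.15,-0.11,3.65,0,0,0,60],[0.15,-0.11,3.65,0,0,0,60],[0.15,-0.11,3.65,0,0,0,60],[0.15,-0.11,3.65,0,0,0,60]]' 40
python3 - <<'E'
from h import *
shot('wrist','w3')
E
```

```text
time_s: 3.2
position: [430.9, -84.7, 296.9]
tcp_rot: [0.001, 1.0, 0.001, 0.001]
ft_force: [0.1, 0.6, 0.5]
opening: 60.1
gripper_force: 0.0
```

View pics/w3.png

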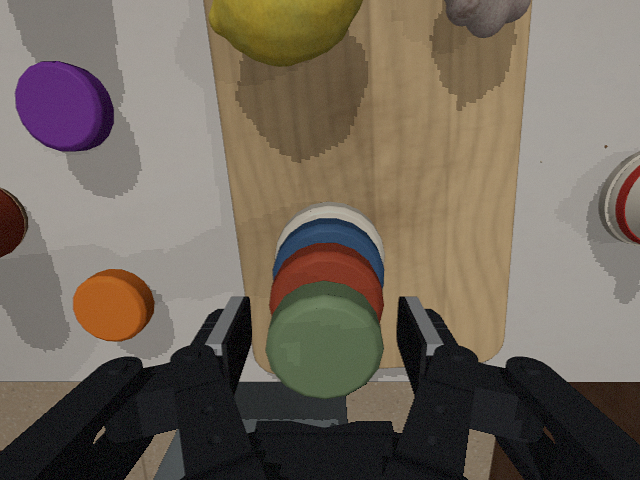

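The green cap centre (325,340) is midway between the pads, so I'll close.

```bash
python3 - <<'E'
from h import *
P=eyes.camera_params('wrist'); im=cv2.imread('pics/w3.png'); hsv=cv2.cvtColor(im,cv2.COLOR_BGR2HSV)
print(onz(P,325,338,150))
E
python3 -m creep '[[0,0,0,0,0,0,40],[0,0,0,0,0,0,36],[0,0,0,0,0,0,36],[0,0,0,0,0,0,36],[0,0,0,0,0,0,36],[0,0,0,0,0,0,36]]' 40
```

```text
[433.5259214  -85.59095509 150.        ]
time_s: 3.75
position: [430.6, -85.2, 297.0]
tcp_rot: [0.001, 1.0, 0.0, 0.002]
ft_force: [0.2, 1.5, 8.1]
opening: 42.5
gripper_force: 39.5
```

```bash
python3 -m creep '[[0,0,-0.3,0,0,0,36],[0,0,-0.8,0,0,0,36],[0,0,-1.5,0,0,0,36],[0,0,-1.8,0,0,0,36],[-0.1,-1.5,-1.8,0,0,0,36],[-0.1,-2.5,-1.8,0,0,0,36],[-0.1,-3.5,-1.8,0,0,0,36],[-0.2,-4.7,-1.8,0,0,0,36],[-0.2,-5.9,-1.8,0,0,0,36],[-0.3,-7.1,-1.8,0,0,0,36],[-0.4,-8.3,-1.8,0,0,0,36],[-0.5,-9.5,-1.8,0,0,0,36],[-0.5,-10.6,-1.8,0,0,0,36],[-0.5,-11.5,-1.8,0,0,0,36],[-0.5,-12.1,-1.8,0,0,0,36],[-0.5,-12.5,-1.8,0,0,0,36],[-0.5,-12.63,-1.8,0,0,0,36],[-0.5,-12.63,-1.8,0,0,0,36],[-0.5,-12.63,-1.8,0,0,0,36]]'
python3 - <<'E'
from h import *
P=eyes.camera_params('wrist');np.save('w4.npy',P,allow_pickle=True); shot('wrist','w4'); shot('scene','s4'); shot('top','t4')
E
```

```text
time_s: 5.33
position: [415.3, 293.0, 349.2]
tcp_rot: [0.0, 1.0, -0.0, -0.0]
ft_force: [0.8, -0.0, -0.2]
opening: 42.8
gripper_force: 40.7
```

View pics/w4.png

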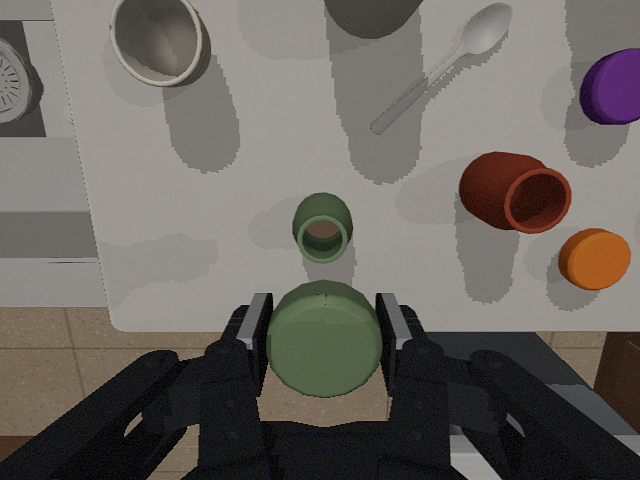

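Looking down, the green jar rim is clearly visible at (323,240), with the held green cap at (325,340). The red rim at (537,200) is a bonus estimate.

Run:
```python
from h import *
P=np.load('w4.npy',allow_pickle=True).item(); im=cv2.imread('pics/w4.png'); hsv=cv2.cvtColor(im,cv2.COLOR_BGR2HSV)
print('lid',onz(P,325,340,202),'rim',onz(P,323,240,70),'red rim',onz(P,537,200,80))
g=cv2.split(hsv)
m=cv2.inRange(hsv,(35,50,20),(85,255,255)); cs,_=cv2.findContours(m,cv2.RETR_EXTERNAL,cv2.CHAIN_APPROX_NONE)
for c in sorted(cs,key=cv2.contourArea)[-2:]: print(cv2.boundingRect(c))
print('v col 325 rows',hsv[275:400:3,325,2]); print('col 323 rows205-270',hsv[205:270:2,323,2])
```

```text
lid [416.62447905 292.51117971 202.        ] rim [413.76602431 293.4863158   70.        ] red rim [443.93055712 154.45144798  80.        ]
(293, 193, 60, 71)
(266, 280, 117, 118)
v col 325 rows [123 124  80  75  76  77  85  78 118 123 124 103 108 106 105 103 103 102
  97  98 101 100  99  97  97  98  96 100  96  96  98  97  95 100  93  98
  97  94  97  94  96 130]
col 323 rows205-270 [ 87  90  88  83  80 108 113  98  86  90  85  90  88  88  86  91  88  52
  56  45  41  40  43  52  63  72  74 116 109 102 127 121 121]
```

```bash
python3 -m creep '[[0.06,-0.03,1,0,0,0,36],[0.06,-0.03,2,0,0,0,36],[0.06,-0.03,2.7,0,0,0,36],[0.06,-0.03,3.1,0,0,0,36],[0.06,-0.03,3.3,0,0,0,36],[0.06,-0.03,3.4,0,0,0,36],[0.06,-0.03,3.5,0,0,0,36],[0.06,-0.03,3.6,0,0,0,36],[0.06,-0.03,3.65,0,0,0,36],[0.06,-0.03,3.7,0,0,0,36],[0.06,-0.03,3.73,0,0,0,36],[0.06,-0.03,3.76,0,0,0,36],[0.06,-0.03,3.76,0,0,0,36]]'
python3 - <<'E'
from h import *
P=eyes.camera_params('wrist');np.save('w5.npy',P,allow_pickle=True); a=shot('wrist','w5'); b=shot('scene','s5')
c=cv2.resize(b[300:420,200:320],(480,480),interpolation=cv2.INTER_CUBIC)
d=np.hstack([a[:,160:480],c]); cv2.imwrite('pics/v5.png',d)
E
```

```text
time_s: 6.57
position: [417.0, 294.6, 236.4]
tcp_rot: [-0.0, 1.0, 0.0, 0.0]
ft_force: [-0.4, 0.6, -0.9]
opening: 42.3
gripper_force: 40.7
```

View pics/v5.png

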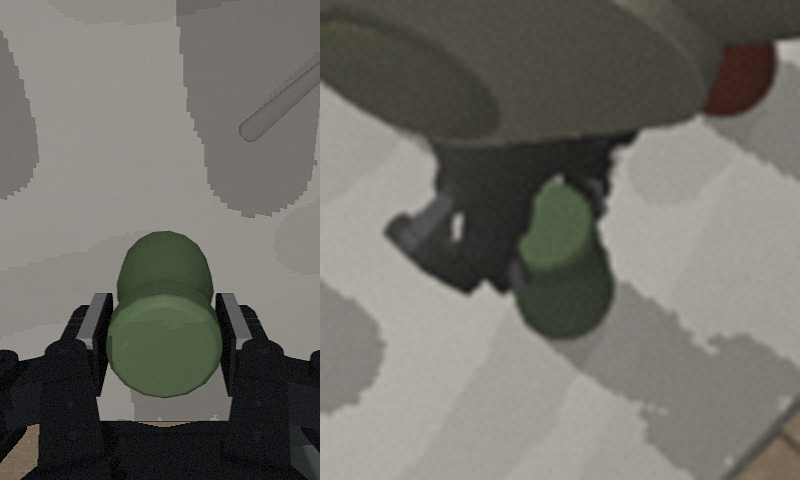

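The lid sits over the mouth with no contact force yet. I'll ease down until it touches.

```bash
python3 -m creep '[[0,0,0.03,0,0,0,36],[0,0,0.06,0,0,0,36],[0,0,0.06,0,0,0,36]]'; python3 -m creep '[[0,0,0.03,0,0,0,36],[0,0,0.03,0,0,0,36]]'
```

```text
time_s: 6.92
position: [417.2, 294.7, 235.4]
tcp_rot: [-0.0, 1.0, 0.0, 0.001]
ft_force: [-1.7, -1.3, 8.2]
opening: 42.5
gripper_force: 41.4
time_s: 7.08
position: [417.4, 294.8, 235.4]
tcp_rot: [-0.0, 1.0, 0.0, 0.001]
ft_force: [-4.1, -1.8, 15.0]
opening: 42.4
gripper_force: 42.0
```

Contact came at 235.4 mm, against an expected 235. Releasing slowly and retreating.

```bash
python3 -m creep '[[0,0,-0.04,0,0,0,41],[0,0,-0.04,0,0,0,44],[0,0,-0.04,0,0,0,48],[0,0,-0.04,0,0,0,54],[0,0,-0.04,0,0,0,58],[0,0,-0.04,0,0,0,60],[0,0,-1,0,0,0,60],[0,0,-2,0,0,0,60],[0,0,-3,0,0,0,60],[0,0,-3.6,0,0,0,60],[0,0,-3.6,0,0,0,60]]'
python3 - <<'E'
from h import *
P=eyes.camera_params('wrist');np.save('w6.npy',P,allow_pickle=True); a=shot('wrist','w6'); b=shot('scene','s6')
c=cv2.resize(b[300:420,200:320],(480,480),interpolation=cv2.INTER_CUBIC)
d=np.hstack([a[:,160:480],c]); cv2.imwrite('pics/v6.png',d)
E
```

```text
time_s: 8.0
position: [417.4, 294.9, 345.5]
tcp_rot: [-0.001, 1.0, 0.0, 0.003]
ft_force: [-0.1, 0.3, 1.1]
opening: 59.9
gripper_force: 0.0
```

View pics/v6.png

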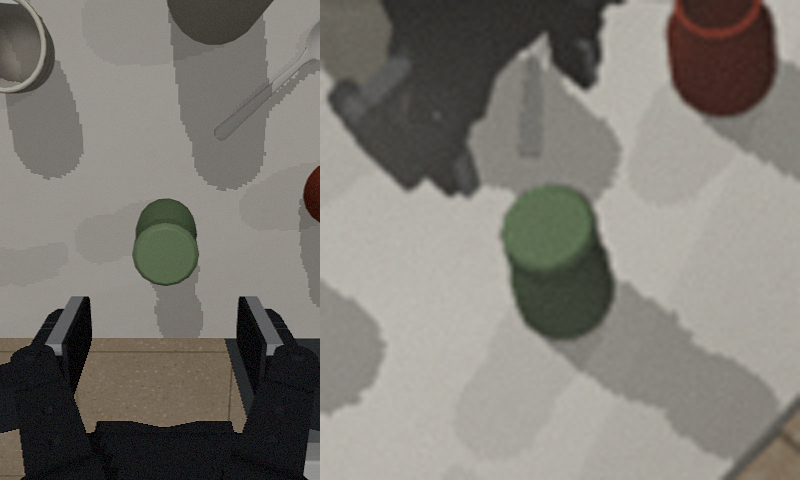

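The green lid is seated level on its jar. Next, the red lid.

```bash
python3 -m creep '[[0.33,1,0,0,0,0,72],[0.33,2.2,0,0,0,0,72],[0.33,3.5,0,0,0,0,72],[0.33,4.8,0,0,0,0,72],[0.33,6.1,0,0,0,0,72],[0.33,7.4,0,0,0,0,72],[0.33,8.7,0,0,0,0,72],[0.33,9.9,0,0,0,0,72],[0.33,11,0,0,0,0,72],[0.33,11.9,0,0,0,0,72],[0.33,12.4,0,0,0,0,72],[0.33,12.7,0,0,0,0,72],[0.33,12.7,0,0,0,0,72],[0.33,12.7,0,0,0,0,72]]'
python3 - <<'E'
from h import *
P=eyes.camera_params('wrist');np.save('w7.npy',P,allow_pickle=True); im=shot('wrist','w7'); hsv=cv2.cvtColor(im,cv2.COLOR_BGR2HSV)
m=cv2.inRange(hsv,(0,140,30),(8,255,255)); m[:,:200]=0;m[:,450:]=0
cs,_=cv2.findContours(m,cv2.RETR_EXTERNAL,cv2.CHAIN_APPROX_NONE); c=max(cs,key=cv2.contourArea); x,y,w,h=cv2.boundingRect(c); print(x,y,w,h)
u=x+w/2; print('col',hsv[y-4:y+40,int(u),2])
# near edge of top face (bottom of box) is at face centre minus 26 in x
p=onz(P,u,y+h,118); print('near edge',p,'centre',p+[26,0,0])
E
```

```text
time_s: 9.27
position: [426.8, -86.0, 341.0]
tcp_rot: [-0.0, 1.0, -0.0, -0.001]
ft_force: [-0.2, 0.2, 0.2]
opening: 71.9
gripper_force: 0.0
279 212 92 91
col [ 97  98 100  84  95  95  95  96  70 123 131 132 131 133 133 141 133 127
 127 126 129 127 126 129 127 126 128 127 128 126 127 127 125 127 126 123
 124 129 127 125 128 127 124 125]
near edge [404.56152172 -86.46112296 118.        ] centre [430.56152172 -86.46112296 118.        ]
```

```bash
python3 -m creep '[[0.12,0.01,1,0,0,0,72],[0.12,0.01,2,0,0,0,72],[0.12,0.01,2.4,0,0,0,70],[0.12,0.01,2.53,0,0,0,68],[0.12,0.01,2.53,0,0,0,66],[0.12,0.01,2.53,0,0,0,60],[0.12,0.01,2.53,0,0,0,52],[0.12,0.01,2.53,0,0,0,44],[0.12,0.01,2.53,0,0,0,44],[0.12,0.01,2.53,0,0,0,44],[0.12,0.01,2.53,0,0,0,44],[0.12,0.01,2.53,0,0,0,44]]' 40
```

```text
time_s: 10.32
position: [430.9, -86.7, 267.2]
tcp_rot: [0.001, 1.0, 0.0, 0.001]
ft_force: [-0.7, 1.1, 5.3]
opening: 50.4
gripper_force: 40.8
```

```bash
python3 -m creep '[[0,0,-0.3,0,0,0,44],[0,0,-0.8,0,0,0,44],[0,0,-1.5,0,0,0,44],[0,0,-2.2,0,0,0,44],[0.1,-0.8,-2.6,0,0,0,44],[0.1,-1.8,-2.8,0,0,0,44],[0.2,-3,-2.8,0,0,0,44],[0.3,-4.2,-2.8,0,0,0,44],[0.42,-5.4,-2.8,0,0,0,44],[0.42,-6.4,-2.8,0,0,0,44],[0.42,-7.2,-2.8,0,0,0,44],[0.42,-7.7,-2.8,0,0,0,44],[0.42,-8.02,-2.8,0,0,0,44],[0.42,-8.02,-2.8,0,0,0,44],[0.42,-8.02,-2.8,0,0,0,44]]'
python3 - <<'E'
from h import *
P=eyes.camera_params('wrist');np.save('w8.npy',P,allow_pickle=True); shot('wrist','w8')
E
```

```text
time_s: 11.57
position: [443.1, 153.7, 350.3]
tcp_rot: [0.0, 1.0, 0.0, 0.0]
ft_force: [-0.1, 0.2, -0.0]
opening: 50.1
gripper_force: 41.7
```

View pics/w8.png

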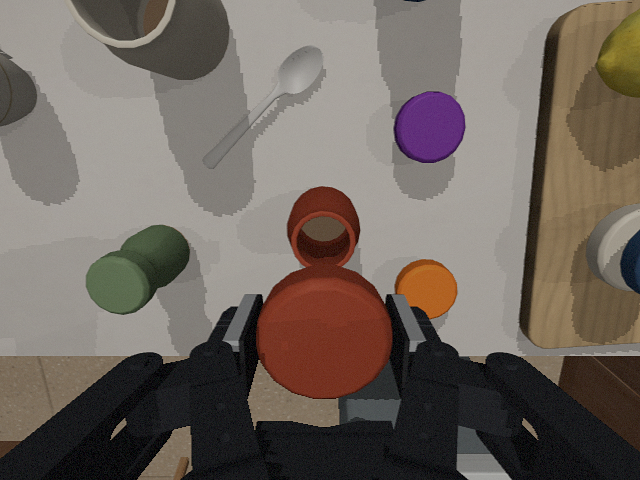

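The red rim is at (323.5,240) and the red cap spans columns 257–392, with its near edge at row 398. The orange look-alike at (427,289) stays clear.

Run:
```python
from h import *
P=np.load('w8.npy',allow_pickle=True).item(); hsv=cv2.cvtColor(cv2.imread('pics/w8.png'),cv2.COLOR_BGR2HSV)
print('lid',onz(P,324.5,398,201)+[26,0,0],'rim',onz(P,323.5,240,80)); print('rim col',hsv[200:268:2,323,2])
P=np.load('w4.npy',allow_pickle=True).item();print('green check',onz(P,325,397,202)+[22,0,0],onz(P,323,239,70))
```

```text
lid [443.81634253 153.33665143 201.        ] rim [444.41980918 153.82252913  80.        ]
rim col [105 102 103 104  96  90 139 123  92  91  96  93  92  90  89  98  92  95
  91  92  91  64  67  49  54  49  53  53  44  78  82  86  91  88]
green check [414.10401936 292.49665087 202.        ] [414.49617374 293.4855995   70.        ]
```

```bash
python3 -m creep '[[0.02,-0.02,1,0,0,0,44],[0.02,-0.02,1.9,0,0,0,44],[0.02,-0.02,2.5,0,0,0,44],[0.02,-0.02,2.8,0,0,0,44],[0.02,-0.02,3,0,0,0,44],[0.02,-0.02,3.1,0,0,0,44],[0.02,-0.02,3.2,0,0,0,44],[0.02,-0.02,3.26,0,0,0,44],[0.02,-0.02,3.32,0,0,0,44],[0.02,-0.02,3.36,0,0,0,44],[0.02,-0.02,3.38,0,0,0,44],[0.02,-0.02,3.38,0,0,0,44]]'; python3 -m creep '[[0,0,0.03,0,0,0,44],[0,0,0.06,0,0,0,44],[0,0,0.06,0,0,0,44]]'
```

```text
time_s: 12.62
position: [443.7, 154.6, 248.5]
tcp_rot: [-0.0, 1.0, 0.0, 0.0]
ft_force: [-0.4, 1.0, -0.6]
opening: 50.4
gripper_force: 41.7
time_s: 12.87
position: [444.0, 154.5, 247.7]
tcp_rot: [0.0, 1.0, 0.0, 0.001]
ft_force: [-2.6, -1.6, 10.7]
opening: 50.4
gripper_force: 42.6
```

Seated on contact at 247.7, against an expected 247.2. Releasing.

```bash
python3 -m creep '[[0,0,-0.03,0,0,0,49],[0,0,-0.03,0,0,0,52],[0,0,-0.03,0,0,0,56],[0,0,-0.03,0,0,0,62],[0,0,-0.03,0,0,0,67],[0,0,-0.03,0,0,0,68],[0,0,-1,0,0,0,68],[0,0,-2,0,0,0,76],[0,0,-3,0,0,0,80],[0,0,-3,0,0,0,80],[0,0,-3,0,0,0,80]]'
python3 -m creep '[[-0.1,1,0,0,0,0,80],[-0.2,2.2,0,0,0,0,80],[-0.3,3.5,0,0,0,0,80],[-0.43,4.8,0,0,0,0,80],[-0.43,6,0,0,0,0,80],[-0.43,7,0,0,0,0,80],[-0.43,7.7,0,0,0,0,80],[-0.43,8.02,0,0,0,0,80],[-0.43,8.02,0,0,0,0,80],[-0.43,8.02,0,0,0,0,80]]'
python3 - <<'E'
from h import *
P=eyes.camera_params('wrist');np.save('w9.npy',P,allow_pickle=True); im=shot('wrist','w9'); hsv=cv2.cvtColor(im,cv2.COLOR_BGR2HSV)
m=cv2.inRange(hsv,(100,100,30),(120,255,255)); m[:,:200]=0;m[:,450:]=0
cs,_=cv2.findContours(m,cv2.RETR_EXTERNAL,cv2.CHAIN_APPROX_NONE); c=max(cs,key=cv2.contourArea); x,y,w,h=cv2.boundingRect(c); print(x,y,w,h)
u=x+w/2; p=onz(P,u,y+h,86); print('centre',p+[30,0,0])
b=shot('scene','s9'); c=cv2.resize(b[190:400,200:430],(526,480),interpolation=cv2.INTER_CUBIC); cv2.imwrite('pics/v9.png',np.hstack([cv2.resize(im,None,fx=.42,fy=.42) if 0 else im[:,180:450],c]))
E
```

```text
time_s: 13.78
position: [443.8, 154.6, 337.6]
tcp_rot: [-0.0, 1.0, 0.0, 0.001]
ft_force: [-0.0, -0.2, -0.6]
opening: 79.4
gripper_force: 0.0
time_s: 14.62
position: [430.7, -85.6, 335.9]
tcp_rot: [-0.001, 1.0, -0.0, -0.001]
ft_force: [-0.6, 0.3, 0.3]
opening: 79.9
gripper_force: 0.0
281 203 93 92
centre [430.65573781 -87.74810029  86.        ]
```

View pics/v9.png

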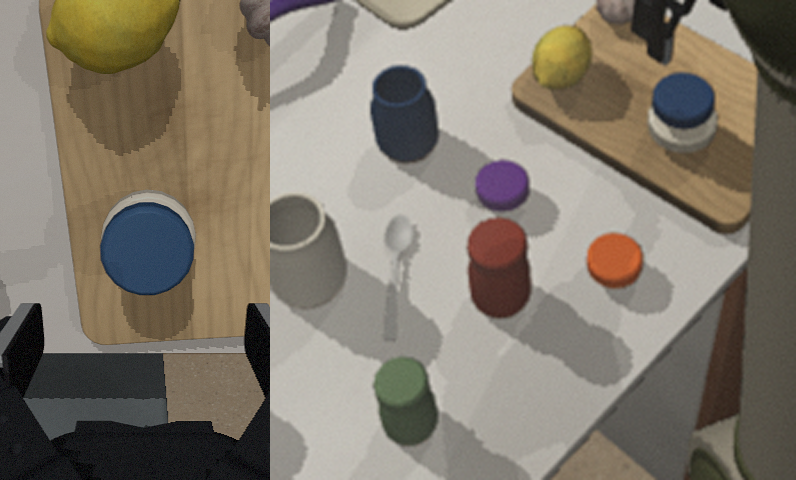

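The red and green lids are both seated level. The blue cap centre is at (430.7,-87.7).

```bash
python3 -m creep '[[0,0.07,1,0,0,0,80],[0,0.07,2,0,0,0,80],[0,0.07,2.9,0,0,0,80],[0,0.07,3.25,0,0,0,80],[0,0.07,3.41,0,0,0,78],[0,0.07,3.41,0,0,0,74],[0,0.07,3.41,0,0,0,66],[0,0.07,3.41,0,0,0,58],[0,0.07,3.41,0,0,0,52],[0,0.07,3.41,0,0,0,52],[0,0.07,3.41,0,0,0,52],[0,0.07,3.41,0,0,0,52],[0,0.07,3.41,0,0,0,52]]' 40
```

```text
time_s: 15.8
position: [431.1, -88.0, 235.6]
tcp_rot: [0.0, 1.0, 0.0, 0.001]
ft_force: [-0.5, 2.1, 4.9]
opening: 57.9
gripper_force: 42.0
```

```bash
python3 -m creep '[[0,0,-0.3,0,0,0,52],[0,0,-0.8,0,0,0,52],[0,0,-1.5,0,0,0,52],[0,0,-2.4,0,0,0,52],[0.3,-0.3,-3.2,0,0,0,52],[1,-0.9,-3.8,0,0,0,52],[1.9,-1.7,-3.8,0,0,0,52],[2.8,-2.5,-3.8,0,0,0,52],[3.7,-3.3,-3.8,0,0,0,52],[4.6,-4.1,-3.8,0,0,0,52],[5.5,-4.9,-3.8,0,0,0,52],[6.2,-5.5,-3.8,0,0,0,52],[6.6,-5.8,-3.8,0,0,0,52],[6.73,-5.88,-3.8,0,0,0,52],[6.73,-5.88,-3.8,0,0,0,52],[6.73,-5.88,-3.8,0,0,0,52]]'
python3 - <<'E'
from h import *
P=eyes.camera_params('wrist');np.save('w10.npy',P,allow_pickle=True); shot('wrist','w10')
E
```

```text
time_s: 17.13
position: [632.2, 87.7, 348.8]
tcp_rot: [0.0, 1.0, -0.0, -0.0]
ft_force: [-0.2, 0.0, -1.1]
opening: 57.9
gripper_force: 43.7
```

View pics/w10.png

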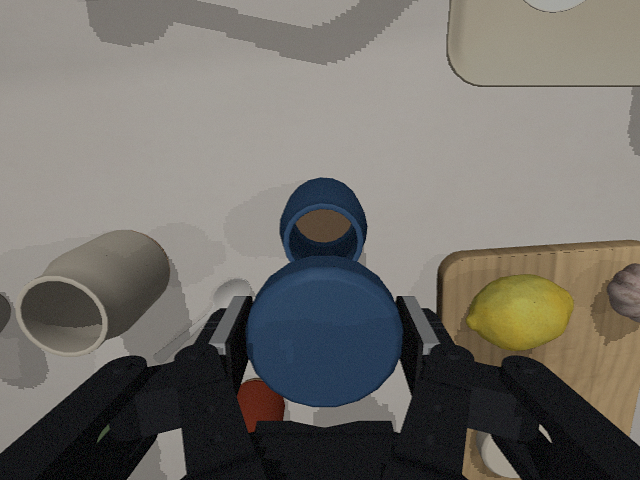

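The blue rim's far edge is at (323,204) with columns 283–363. The blue cap's near edge is at row 406, columns 247–403. The white rim is at about (62,316).

Run:
```python
from h import *
P=np.load('w10.npy',allow_pickle=True).item(); hsv=cv2.cvtColor(cv2.imread('pics/w10.png'),cv2.COLOR_BGR2HSV)
print('rim col',hsv[194:220,323,2],'lid col',hsv[398:412,325,2])
print('lid',onz(P,325,406,199.2)+[30,0,0],'rim',onz(P,323,204,90)-[26,0,0],onz(P,323,242,90),'white',onz(P,62,316,100))
```

```text
rim col [ 72  75  74  78  75  67  74  73  66  82 106 100  99  95  84  76  92  90
  90  86  90  87  88  90  89  89] lid col [ 83  87  85  82  85  83  92  78  57 105 128 125 123 125]
lid [632.81997766  87.19691274 199.2       ] rim [634.33693991  88.14856573  90.        ] [635.53922652  88.16681917  90.        ] white [587.95336704 258.98970166 100.        ]
```

```bash
python3 -m creep '[[0.06,-0.03,0.8,0,0,0,52],[0.06,-0.03,1.6,0,0,0,52],[0.06,-0.03,2.2,0,0,0,52],[0.06,-0.03,2.5,0,0,0,52],[0.06,-0.03,2.65,0,0,0,52],[0.06,-0.03,2.75,0,0,0,52],[0.06,-0.03,2.84,0,0,0,52],[0.06,-0.03,2.9,0,0,0,52],[0.06,-0.03,2.95,0,0,0,52],[0.06,-0.03,2.97,0,0,0,52],[0.06,-0.03,2.97,0,0,0,52]]'; python3 -m creep '[[0,0,0.03,0,0,0,52],[0,0,0.06,0,0,0,52],[0,0,0.06,0,0,0,52]]'
```

```text
time_s: 18.1
position: [634.7, 89.1, 259.7]
tcp_rot: [0.0, 1.0, 0.0, 0.001]
ft_force: [2.3, -1.0, -0.5]
opening: 58.3
gripper_force: 43.8
time_s: 18.35
position: [634.8, 89.0, 258.2]
tcp_rot: [0.0, 1.0, 0.0, 0.001]
ft_force: [2.3, -0.5, 5.3]
opening: 58.1
gripper_force: 44.2
```

Contact is right where expected (258.2). Releasing and going back for white.

```bash
python3 -m creep '[[0,0,0.02,0,0,0,56],[0,0,0,0,0,0,60],[0,0,0,0,0,0,64],[0,0,0,0,0,0,70],[0,0,0,0,0,0,75],[0,0,0,0,0,0,77],[0,0,-1,0,0,0,78],[0,0,-2,0,0,0,80],[0,0,-2.5,0,0,0,85],[0,0,-2.5,0,0,0,85],[0,0,-2.5,0,0,0,85]]'
python3 -m creep '[[-0.9,0.8,0,0,0,0,85],[-1.8,1.6,0,0,0,0,85],[-2.7,2.4,0,0,0,0,85],[-3.6,3.2,0,0,0,0,85],[-4.5,4,0,0,0,0,85],[-5.4,4.8,0,0,0,0,85],[-6.2,5.4,0,0,0,0,85],[-6.6,5.7,0,0,0,0,85],[-6.8,5.9,0,0,0,0,85],[-6.8,5.9,0,0,0,0,85],[-6.8,5.9,0,0,0,0,85]]'
python3 - <<'E'
from h import *
P=eyes.camera_params('wrist');np.save('w11.npy',P,allow_pickle=True); im=shot('wrist','w11')
b=shot('scene','s11'); c=cv2.resize(b[190:310,200:320],(480,480),interpolation=cv2.INTER_CUBIC); cv2.imwrite('pics/v11.png',np.hstack([im[:,170:480],c]))
E
```

```text
time_s: 19.27
position: [634.4, 89.2, 332.6]
tcp_rot: [-0.0, 1.0, 0.0, 0.0]
ft_force: [0.1, -0.6, -0.2]
opening: 84.9
gripper_force: 0.0
time_s: 20.18
position: [430.8, -87.8, 331.9]
tcp_rot: [-0.0, 1.0, -0.0, -0.0]
ft_force: [0.6, 0.5, 0.3]
opening: 85.1
gripper_force: 0.0
```

View pics/v11.png

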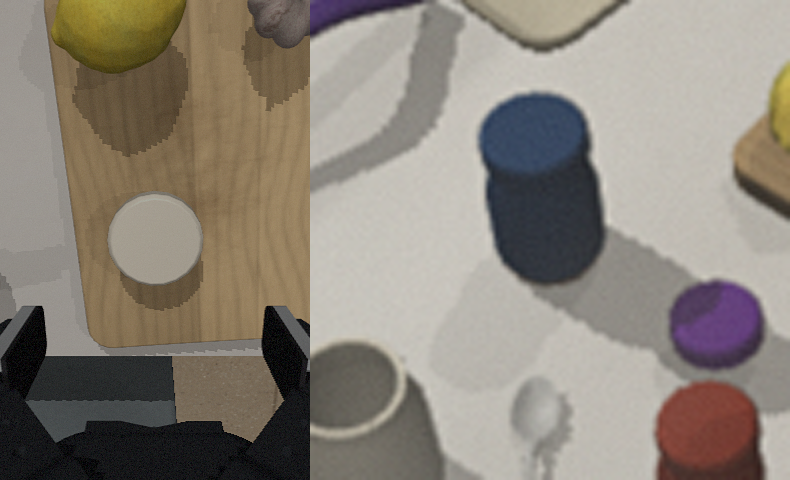

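Blue is seated level. The white cap is alone on the board, columns 278–372, near edge row 284.

Run:
```python
from h import *
P=np.load('w11.npy',allow_pickle=True).item()
print(onz(P,325,284.5,54)+[34,0,0], onz(P,325,193,54)-[34,0,0])
```

```text
[429.96786392 -88.49397491  54.        ] [428.44783664 -88.44888787  54.        ]
```

```bash
python3 -m creep '[[-0.03,0.02,1,0,0,0,85],[-0.03,0.02,2.2,0,0,0,85],[-0.03,0.02,3.2,0,0,0,85],[-0.03,0.02,3.9,0,0,0,85],[-0.03,0.02,4.2,0,0,0,85],[-0.03,0.02,4.35,0,0,0,85],[-0.03,0.02,4.35,0,0,0,82],[-0.03,0.02,4.35,0,0,0,76],[-0.03,0.02,4.35,0,0,0,68],[-0.03,0.02,4.35,0,0,0,60],[-0.03,0.02,4.35,0,0,0,60],[-0.03,0.02,4.35,0,0,0,60],[-0.03,0.02,4.35,0,0,0,60]]' 45
```

```text
time_s: 21.37
position: [430.0, -88.5, 203.3]
tcp_rot: [0.001, 1.0, 0.0, 0.001]
ft_force: [-1.4, 2.4, 8.8]
opening: 66.1
gripper_force: 48.6
```

```bash
python3 -m creep '[[0,0,-0.3,0,0,0,60],[0,0,-0.8,0,0,0,60],[0,0,-1.5,0,0,0,60],[0,0,-2.4,0,0,0,60],[0,0,-3.4,0,0,0,60],[0,0,-4.4,0,0,0,60],[0,0,-5,0,0,0,60],[0,0,-5.15,0,0,0,60]]'
python3 -m creep '[[0.2,-0.5,0,0,0,0,60],[0.6,-1.3,0,0,0,0,60],[1,-2.3,0,0,0,0,60],[1.5,-3.4,0,0,0,0,60],[2,-4.5,0,0,0,0,60],[2.5,-5.6,0,0,0,0,60],[3,-6.7,0,0,0,0,60],[3.5,-7.8,0,0,0,0,60],[4,-8.9,0,0,0,0,60],[4.5,-9.9,0,0,0,0,60],[4.9,-10.8,0,0,0,0,60],[5.1,-11.3,0,0,0,0,60],[5.23,-11.58,0,0,0,0,60],[5.23,-11.58,0,0,0,0,60],[5.23,-11.58,0,0,0,0,60]]'
python3 - <<'E'
from h import *
P=eyes.camera_params('wrist');np.save('w12.npy',P,allow_pickle=True); shot('wrist','w12')
E
```

```text
time_s: 22.03
position: [429.6, -88.4, 360.2]
tcp_rot: [0.002, 1.0, 0.0, 0.003]
ft_force: [0.4, -0.5, -2.0]
opening: 65.9
gripper_force: 51.7
time_s: 23.28
position: [586.3, 258.9, 355.5]
tcp_rot: [0.0, 1.0, 0.0, -0.001]
ft_force: [0.6, 0.3, -1.0]
opening: 65.8
gripper_force: 51.7
```

View pics/w12.png

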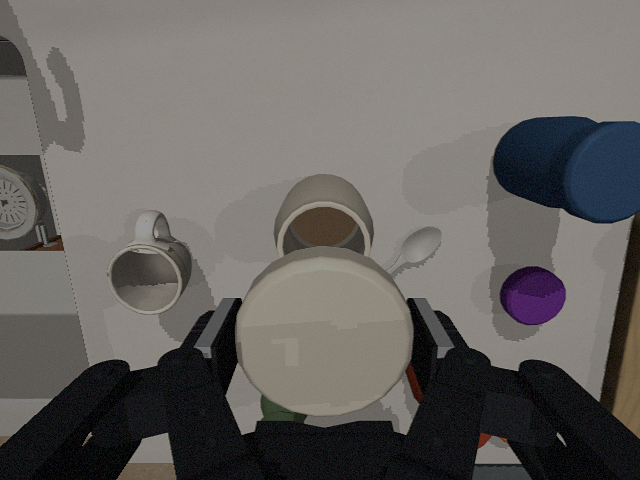

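The white rim's far edge is at (324.5,202) with columns 276–373. The white cap's near edge is at row 415, columns 236–413.

Run:
```python
from h import *
P=np.load('w12.npy',allow_pickle=True).item(); hsv=cv2.cvtColor(cv2.imread('pics/w12.png'),cv2.COLOR_BGR2HSV)
print('rim col',hsv[192:216,324,2],'lid col',hsv[406:422,325,2])
print('lid',onz(P,324.5,415,206)+[34,0,0],'rim',onz(P,324.5,202,100)-[30,0,0])
```

```text
rim col [122 119 119 123 124 121 117 115 110 129 155 154 148 144 140  75  71  77
  76  76  78  76  78  75] lid col [145 141 144 144 145 140 145 144 135 123  94 107 104 105 108 104]
lid [586.48396856 258.49479335 206.        ] rim [585.99830237 258.34393483 100.        ]
```

```bash
python3 -m creep '[[0,0,0.8,0,0,0,60],[0,0,1.5,0,0,0,60],[0,0,2.1,0,0,0,60],[0,0,2.4,0,0,0,60],[0,0,2.55,0,0,0,60],[0,0,2.65,0,0,0,60],[0,0,2.74,0,0,0,60],[0,0,2.8,0,0,0,60],[0,0,2.84,0,0,0,60],[0,0,2.86,0,0,0,60],[0,0,2.86,0,0,0,60]]'; python3 -m creep '[[0,0,0.03,0,0,0,60],[0,0,0.06,0,0,0,60],[0,0,0.06,0,0,0,60]]'
```

```text
time_s: 24.25
position: [586.6, 259.0, 271.0]
tcp_rot: [-0.0, 1.0, 0.0, 0.0]
ft_force: [0.8, 0.1, -1.3]
opening: 65.6
gripper_force: 51.7
time_s: 24.5
position: [586.6, 258.9, 269.0]
tcp_rot: [-0.0, 1.0, 0.0, 0.0]
ft_force: [1.8, -0.4, 0.8]
opening: 65.8
gripper_force: 51.8
```

```bash
python3 -m creep '[[0,0,0.03,0,0,0,60],[0,0,0.06,0,0,0,60],[0,0,0.06,0,0,0,60]]'
```

```text
time_s: 24.75
position: [586.8, 259.0, 267.9]
tcp_rot: [-0.0, 1.0, 0.0, 0.001]
ft_force: [3.0, -0.1, 4.6]
opening: 65.7
gripper_force: 52.3
```

```bash
python3 -m creep '[[0,0,0.02,0,0,0,64],[0,0,0,0,0,0,68],[0,0,0,0,0,0,73],[0,0,0,0,0,0,79],[0,0,0,0,0,0,84],[0,0,0,0,0,0,85],[0,0,0,0,0,0,85],[0,0,-1,0,0,0,85],[0,0,-2,0,0,0,85],[0,0,-3,0,0,0,85],[-1,1,-4,0,0,0,85],[-2,2,-4.5,0,0,0,85],[-3,3.2,-4.5,0,0,0,85],[-4,4.4,-4.5,0,0,0,85],[-4,5.6,-4.5,0,0,0,85],[-4,6.8,-4.5,0,0,0,85],[-4,8,-4.5,0,0,0,85],[-4,9,-4.5,0,0,0,85],[-4,9.6,-4.5,0,0,0,85],[-4,9.6,-4.5,0,0,0,85]]'
python3 - <<'E'
from h import *
a=shot('top','t13'); b=shot('scene','s13'); b=cv2.resize(b[205:405,140:330],(456,480),interpolation=cv2.INTER_CUBIC)
c=cv2.resize(a[160:300,160:350],(340,250)); z=np.zeros((480,340,3),np.uint8); z[:250]=c; cv2.imwrite('pics/v13.png',np.hstack([b,z]))
E
```

```text
time_s: 26.42
position: [466.4, -31.9, 402.0]
tcp_rot: [0.0, 1.0, -0.002, 0.0]
ft_force: [0.2, 1.1, -0.8]
opening: 84.9
gripper_force: 0.0
```

View pics/v13.png

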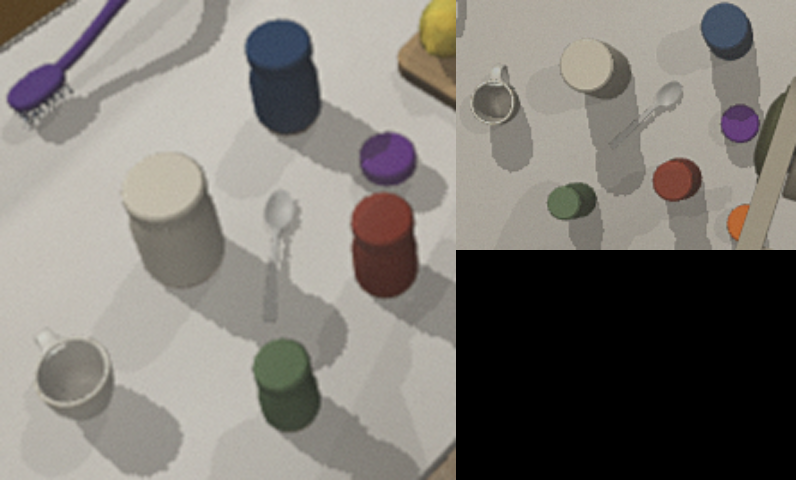

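All four jars are closed with matching lids, level and upright, the mug is untouched and the arm is clear. Handing in.

```bash
python3 -c "
from cell import sign_off
print(sign_off())"
```

```text
the job is handed in; nothing more can be done
None
```

All four jars are closed with their own lids, seated and level in the final pictures, and the job is handed in at about 26 s of robot time; sign-off returned no verdict.

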